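# Unload the dry-block heater into the rack in reverse order

### The arm

A 6-joint arm with a two-finger parallel gripper is mounted at the origin on the work surface. World frame = base frame: x ahead of the robot, y to its left, z up, the work surface at z = 0. Lengths are in m, angles in rad, forces in N, time in s.
With the tool pointing down it reaches from about 0.3 to 0.75 m from the base axis. Payload 8.5 kg.
Tool frame: the origin (TCP) lies at the very end of the fingers, on their centre line; the grasp point (between the pads) lies 19 mm behind it (bot.pinch_z is the distance from the TCP to the grasp point, in m); z points along the fingers, y is the line along which they close (so a half turn about z gives the same grasp; the last joint's range is limited). The gripper opens to 88 mm and grips with 3 to 60 N. Pads are 18 mm wide; open, the fingers measure 123 mm over their backs; the gripper's body (75 mm by 187 mm) begins 45 mm behind the grasp point.
Start: joints at [1.054, 0.381, 1.297, -0, 1.464, -0.215], TCP at [0.163, 0.525, 0.239] pointing down, gripper open.
Joint ranges: [-3.11, 3.11], [-0.89, 2.33], [0.22, 2.48], [-1.42, 4.56], [0.17, 2.85], [-2.88, 2.88]. Speed limits (rad/s): [2.39, 2.39, 3.14, 3.14, 3.14, 3.14].

### API

Orientations are given as a unit quaternion [x, y, z, w].
In Python, from station import bot gives the robot as it stands. Calls block until the motion is done:
- bot.move_pose(position, orientation): joint-space move of the TCP to a pose.
- bot.movel(position, frame=None, vel=0.15): straight line of the TCP; frame=None keeps the orientation; vel is the mean speed in m/s.
- bot.set_joints(angles): joint-space move.
- bot.command_gripper(opening): opening from 0.0 (shut) to 1.0 (fully open); the grip force is fixed at half the most; returns when the fingers have stopped.
- bot.sleep(seconds).
- bot.solve_ik(position, orientation): joint angles nearest the present ones, or None.
- bot.snapshot(name): name is "scene" or "top"; returns (picture, depth): 420x560x3 uint8, red, green, blue; 420x560 float32, m along the optical axis (not along the pixel's ray), 0 where there is no reading.
- bot.camera_model(name): a dict with "fx", "fy", "cx", "cy" (pixels), "view" (4x4, takes a point from world to camera coordinates). Camera axes: x right, y up, looking along -z (the intrinsics and any distortion apply to the point x, -y, -z); pixel columns grow to the right and rows downward; lengths in m; the calibration is good to about 2 mm. A picture is of the moment at which its call begins. camera_model takes no time and is no camera call.
A pose or a line that the arm cannot do raises bot.Unreachable and nothing moves.
- bot.hand_in(): hands the job in; it is judged then, once.
Readings, each from a call of its own:
- bot.get_t(): time.
- bot.get_q(): joint angles.
- bot.get_qd(): joint speeds.
- bot.get_effort(): joint torques, N m.
- bot.get_ee_pos(): TCP position.
- bot.get_tool_rot(): TCP orientation.
- bot.get_wrist_force(): force on the tool from outside, world axes, zero at the start.
- bot.get_wrist_torque(): the same for the moment, N m.
- bot.get_width(): opening from 0.0 (shut) to 1.0 (fully open).
- bot.get_grasp_force(): force on a finger pad.
Only numpy, scipy, OpenCV 4.12 (cv2) and the standard library are available. Lean on these libraries where they do the work, as an engineer would, in place of code of your own. Each camera call takes 0.05 s, during which the arm holds its last target. There are 200 camera calls.

### The job

Move the four sample jars from the wells of the white heater into the blue rack, one to a bay, with the row reversed: the jar that started nearest the heater's control panel goes into the bay farthest from the rack's finger tab, the next one into the next bay, and so on, so that the jar that started farthest from the panel ends in the bay beside the tab. The jars are glass: keep them upright and set each gently on the floor of its bay, without dropping it.

Things in the scene. Friction and masses are not known exactly. Their poses are not given: they have to be found in the camera images.
- heater: White dry-block heater, fixed, yaw within 55 degrees of straight; housing 96 (x) by 236 (y) by 45 mm high. Origin: on the bench under the middle of its row of four wells; x across the row, y along it, z up. Well centres: x = 0, y = +84, +28, -28, -84 mm. The grey control panel (screen, knob, keys) is at its +y end, y = +118 to +176 mm, 66 mm high at the knob.
- rack: Empty blue plastic rack, fixed, any yaw; 60 (x) by 228 (y) by 20 mm high. Origin: on the bench under the middle of its four bays; x across the row, y along it, z up. Bays 52 mm square inside, centres x = 0, y = +84, +28, -28, -84 mm; floors 5 mm above the bench, walls 4 mm thick, tops at 20 mm. A flat rounded finger tab, 8 mm thick, sticks out 47 mm at its +y end.
- jar_tall: Amber glass sample jar with black screw cap, closed, loose. Tall round: 32 mm diameter, 84 mm high overall, the cap 32 mm diameter taking the top 28 mm. Origin: centre of its underside; z up. Starts upright on the floor of well_tall. 50 to 130 g (drawn; 90 g typical).
- jar_squat: Amber glass sample jar with black screw cap, closed, loose. Squat round: 36 mm diameter, 62 mm high overall, the cap 36 mm diameter taking the top 24 mm. Origin: centre of its underside; z up. Starts upright on the floor of well_squat. 50 to 130 g (drawn; 80 g typical).
- jar_neck: Amber glass sample jar with black screw cap, closed, loose. Round with sloping shoulders: body 34 mm diameter up to 34 mm, tapering to a narrow cap, 20 mm diameter, which takes the top 26 mm; 74 mm high overall. Origin: centre of its underside; z up. Starts upright on the floor of well_neck. 50 to 130 g (drawn; 70 g typical).
- jar_square: Amber glass sample jar with black screw cap, closed, loose. Square: body 28 mm square, 46 mm high, sides within 0.3 rad of the heater axes, with a round cap 25 mm diameter taking the top 26 mm; 72 mm high overall. Origin: centre of its underside; z up. Starts upright on the floor of well_square. 50 to 130 g (drawn; 70 g typical).
- well_tall: Aluminium well (open square cup), fixed on the heater in any of its four places; all wells look alike. jar_tall starts in this one, so its place on the heater tells that of the jar at the start. 54 mm square, 18 mm high, 48 mm inside, floor 6 mm thick. Origin: centre of its underside, 45 mm above the bench; axes as the heater.
- well_squat: Aluminium well (open square cup), fixed on the heater in any of its four places; all wells look alike. jar_squat starts in this one, so its place on the heater tells that of the jar at the start. 54 mm square, 18 mm high, 48 mm inside, floor 6 mm thick. Origin: centre of its underside, 45 mm above the bench; axes as the heater.
- well_neck: Aluminium well (open square cup), fixed on the heater in any of its four places; all wells look alike. jar_neck starts in this one, so its place on the heater tells that of the jar at the start. 54 mm square, 18 mm high, 48 mm inside, floor 6 mm thick. Origin: centre of its underside, 45 mm above the bench; axes as the heater.
- well_square: Aluminium well (open square cup), fixed on the heater in any of its four places; all wells look alike. jar_square starts in this one, so its place on the heater tells that of the jar at the start. 54 mm square, 18 mm high, 48 mm inside, floor 6 mm thick. Origin: centre of its underside, 45 mm above the bench; axes as the heater.
Things that resemble listed ones, but are neither listed nor needed, are in the scene too. Leave any green look-alike of the jar_neck alone. Leave any yellow look-alike of the jar_tall alone.

How it is judged:
At the end, for the whole second after the job is handed in: Each jar stands upright (0.1 rad), at rest and released, on the floor (4 mm) of its own rack bay, within 14 mm of the bay centre in x and y, the row reversed: a jar whose well is at y on the heater stands at -y on the rack (((y of well_tall in the frame of heater between 0.064 and 0.104 m and y of jar_tall in the frame of rack between -0.098 and -0.07 m) or (y of well_tall in the frame of heater between 0.008 and 0.048 m and y of jar_tall in the frame of rack between -0.042 and -0.014 m) or (y of well_tall in the frame of heater between -0.048 and -0.008 m and y of jar_tall in the frame of rack between 0.014 and 0.042 m) or (y of well_tall in the frame of heater between -0.104 and -0.064 m and y of jar_tall in the frame of rack between 0.07 and 0.098 m)) and x of jar_tall in the frame of rack between -0.014 and 0.014 m and z of jar_tall in the frame of rack between 0.001 and 0.009 m and angle between each of jar_tall, jar_squat, jar_neck, jar_square's own z axis and vertical below 0.1 rad and linear speed of each of jar_tall, jar_squat, jar_neck, jar_square below 0.02 m/s and angular speed of each of jar_tall, jar_squat, jar_neck, jar_square below 0.2 rad/s and ((y of well_squat in the frame of heater between 0.064 and 0.104 m and y of jar_squat in the frame of rack between -0.098 and -0.07 m) or (y of well_squat in the frame of heater between 0.008 and 0.048 m and y of jar_squat in the frame of rack between -0.042 and -0.014 m) or (y of well_squat in the frame of heater between -0.048 and -0.008 m and y of jar_squat in the frame of rack between 0.014 and 0.042 m) or (y of well_squat in the frame of heater between -0.104 and -0.064 m and y of jar_squat in the frame of rack between 0.07 and 0.098 m)) and x of jar_squat in the frame of rack between -0.014 and 0.014 m and z of jar_squat in the frame of rack between 0.001 and 0.009 m and ((y of well_neck in the frame of heater between 0.064 and 0.104 m and y of jar_neck in the frame of rack between -0.098 and -0.07 m) or (y of well_neck in the frame of heater between 0.008 and 0.048 m and y of jar_neck in the frame of rack between -0.042 and -0.014 m) or (y of well_neck in the frame of heater between -0.048 and -0.008 m and y of jar_neck in the frame of rack between 0.014 and 0.042 m) or (y of well_neck in the frame of heater between -0.104 and -0.064 m and y of jar_neck in the frame of rack between 0.07 and 0.098 m)) and x of jar_neck in the frame of rack between -0.014 and 0.014 m and z of jar_neck in the frame of rack between 0.001 and 0.009 m and ((y of well_square in the frame of heater between 0.064 and 0.104 m and y of jar_square in the frame of rack between -0.098 and -0.07 m) or (y of well_square in the frame of heater between 0.008 and 0.048 m and y of jar_square in the frame of rack between -0.042 and -0.014 m) or (y of well_square in the frame of heater between -0.048 and -0.008 m and y of jar_square in the frame of rack between 0.014 and 0.042 m) or (y of well_square in the frame of heater between -0.104 and -0.064 m and y of jar_square in the frame of rack between 0.07 and 0.098 m)) and x of jar_square in the frame of rack between -0.014 and 0.014 m and z of jar_square in the frame of rack between 0.001 and 0.009 m); the robot touches nothing.
It fails at once if a jar is tipped by more than about 35 degrees (angle between any of jar_tall, jar_squat, jar_neck, jar_square's own z axis and vertical above 0.6 rad).
It fails at once if a jar is dropped or thrown into the rack: still faster than 0.5 m/s when within 15 mm of a bay floor ((linear speed of jar_tall above 0.5 m/s and z of jar_tall in the frame of rack below 0.02 m and x of jar_tall in the frame of rack between -0.03 and 0.03 m and y of jar_tall in the frame of rack between -0.114 and 0.114 m) or (linear speed of jar_squat above 0.5 m/s and z of jar_squat in the frame of rack below 0.02 m and x of jar_squat in the frame of rack between -0.03 and 0.03 m and y of jar_squat in the frame of rack between -0.114 and 0.114 m) or (linear speed of jar_neck above 0.5 m/s and z of jar_neck in the frame of rack below 0.02 m and x of jar_neck in the frame of rack between -0.03 and 0.03 m and y of jar_neck in the frame of rack between -0.114 and 0.114 m) or (linear speed of jar_square above 0.5 m/s and z of jar_square in the frame of rack below 0.02 m and x of jar_square in the frame of rack between -0.03 and 0.03 m and y of jar_square in the frame of rack between -0.114 and 0.114 m)).
It also fails if it takes over 120 s, if anything falls off the work surface, if the arm or the gripper's body presses on something with over 40 N, if the wrist force passes 120 N, or if a joint passes its speed limit or range.

## Working session

There is one attempt and no reset: what is moved stays moved. The work goes in short steps, each a Python script; the robot and the scene stay as the last script left them, time stands still between calls to the robot, and variables do not carry over. Pictures are saved under pics/ and viewed, at most 14 in all, crops included, and the job is handed in when it is done.

```bash
mkdir -p pics; ls; python3 - <<'E'
from station import bot
import cv2,numpy as np
for n in("scene","top"):
    p,d=bot.snapshot(n); cv2.imwrite(f"pics/{n}0.png",p[:,:,::-1]); np.savez(f"pics/{n}0.npz",p=p,d=d)
    m=bot.camera_model(n); print(n,{k:np.round(v,4).tolist() if not isinstance(v,str) else v for k,v in m.items()})
print(bot.get_tool_rot(),bot.pinch_z,bot.get_t())
E
```

```text
pics
scene {'fx': 439.3368, 'fy': 439.3368, 'cx': 269.8675, 'cy': 207.4144, 'view': [[0.5321, 0.8466, 0.0078, -0.3058], [-0.7179, 0.4463, 0.5342, 0.3331], [0.4488, -0.2899, 0.8453, -1.1815], [0.0, 0.0, 0.0, 1.0]]}
top {'fx': 419.4504, 'fy': 419.4504, 'cx': 279.0954, 'cy': 213.3067, 'view': [[0.0301, -0.9995, 0.011, 0.0189], [0.9991, 0.0304, 0.0283, -0.5138], [-0.0286, 0.0101, 0.9995, -0.9649], [0.0, 0.0, 0.0, 1.0]]}
[ 1.50341741e-01  9.88633891e-01 -5.82135683e-04 -2.28179778e-04] 0.0187 0.1
```

View pics/scene0.png

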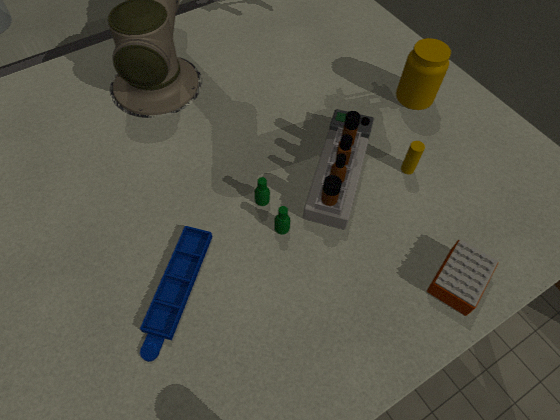

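View pics/top0.png

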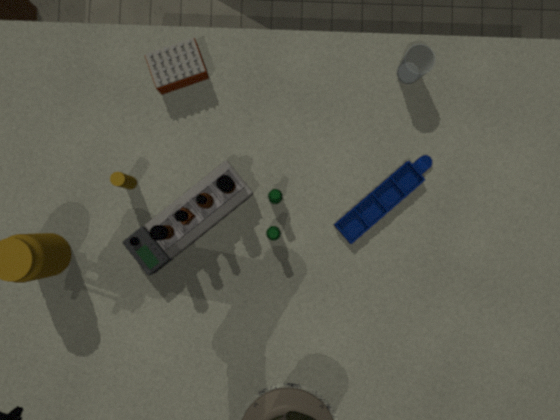

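The scene view shows the heater with its panel at the upper end (352,122) and the jars down to (332,190). The rack tab is at (150,347). In the top view the panel is at (148,250), the jars run from (160,233) to (227,184), and the rack goes from (350,230) to its tab at (424,163). Next I'll measure from the depth clouds of both views.

```bash
cat > vis.py <<'E'
import numpy as np,cv2
from station import bot
def cloud(n,d):
    m=bot.camera_model(n);v,u=np.mgrid[:d.shape[0],:d.shape[1]]
    P=np.stack([(u-m["cx"])/m["fx"]*d,-(v-m["cy"])/m["fy"]*d,-d,np.ones_like(d)],-1)
    W=P@np.linalg.inv(np.array(m["view"])).T
    return W[...,:3]
def load(n,i=0):
    z=np.load(f"pics/{n}{i}.npz");return z["p"],z["d"],cloud(n,z["d"])
def pix(n,X):
    m=bot.camera_model(n);c=(np.array(m["view"])@np.r_[X,1])[:3]
    return m["cx"]+m["fx"]*c[0]/-c[2],m["cy"]+m["fy"]*-c[1]/-c[2]
E
python3 - <<'E'
from vis import *
crops=[]
for n,(x0,y0,w,h) in(("scene",(270,90,140,140)),("top",(110,140,150,140))):
    p,d,W=load(n); hsv=cv2.cvtColor(p,cv2.COLOR_RGB2HSV)
    bench=W[250:300,330:400] if n=="scene" else W[300:340,400:500]
    print(n,"bench z",np.median(bench[...,2]),bench[...,2].std(),"invalid",(d==0).mean())
    ok=d>0
    b=ok&(hsv[...,0]>105)&(hsv[...,0]<125)&(hsv[...,1]>150)
    q=W[b]; print("blue",b.sum(),np.percentile(q[:,2],[2,50,90,98]).round(4))
    top=b&(W[...,2]>.012); r=cv2.minAreaRect(W[top][:,:2].astype(np.float32)*1000); print(" rack top rect mm",r)
    tab=b&(W[...,2]<.0115)
    rr=cv2.minAreaRect(q[:,:2].astype(np.float32)*1000); print(" all",rr)
    h=ok&(W[...,2]>.03)&(W[...,2]<.2)
    crop=np.zeros_like(h);crop[y0:y0+h.shape[0] if 0 else y0:y0+h_ if 0 else y0+140,x0:x0+w]=1
    z=W[...,2]
    s=h&crop&(z<.052)&(hsv[...,1]<60); r=cv2.minAreaRect(W[s][:,:2].astype(np.float32)*1000); print(" heater top",s.sum(),np.median(z[s]),r)
    caps=h&crop&(z>.095)
    k,l,st,c=cv2.connectedComponentsWithStats(caps.astype(np.uint8))
    for i in range(1,k):
        if st[i,4]>8:
            Q=W[l==i];zt=np.percentile(Q[:,2],90);t=Q[Q[:,2]>zt-.006]
            (cx,cy),rad=cv2.minEnclosingCircle(t[:,:2].astype(np.float32)*1000)
            print(" cap",c[i].round(1),st[i,4],"ztop",zt.round(4),"mid",cx,cy,rad,t.mean(0).round(4))
    cr=cv2.resize(p[y0:y0+h_ if 0 else y0+140,x0:x0+w],None,fx=5.3,fy=4.2 if 0 else 4.2,interpolation=cv2.INTER_CUBIC)
    cr=cv2.resize(p[y0:y0+140,x0:x0+w],None,fx=2.6,fy=2.6,interpolation=cv2.INTER_CUBIC); cr=np.clip(cr.astype(float)*1.8,0,255).astype(np.uint8); crops.append(cr)
cv2.imwrite("pics/crops.png",np.hstack(crops)[:,:,::-1])
E
```

```text
scene bench z -0.0010098775894387124 0.06660657579263472 invalid 0.003920068027210884
blue 4038 [0.0011 0.0055 0.0187 0.0217]
 rack top rect mm ((515.9916381835938, 22.5048828125), (176.00950622558594, 660.9752197265625), 8.017582893371582)
 all ((517.8746948242188, 9.14642333984375), (181.30979919433594, 688.6550903320312), 9.186132431030273)
 heater top 0 nan ((0.0, 0.0), (0.0, 0.0), 0.0)
top bench z 6.76699016965987e-05 0.05984650095223457 invalid 0.0040178571428571425
blue 2693 [0.0015 0.0057 0.0194 0.0222]
 rack top rect mm ((466.9786682128906, 113.30029296875), (243.55018615722656, 904.173583984375), 26.258350372314453)
 all ((469.81298828125, 107.554931640625), (243.55018615722656, 916.9866333007812), 26.258350372314453)
 heater top 0 nan ((0.0, 0.0), (0.0, 0.0), 0.0)
  return _methods._mean(a, axis=axis, dtype=dtype,
  ret = ret.dtype.type(ret / rcount)
```

View pics/crops.png

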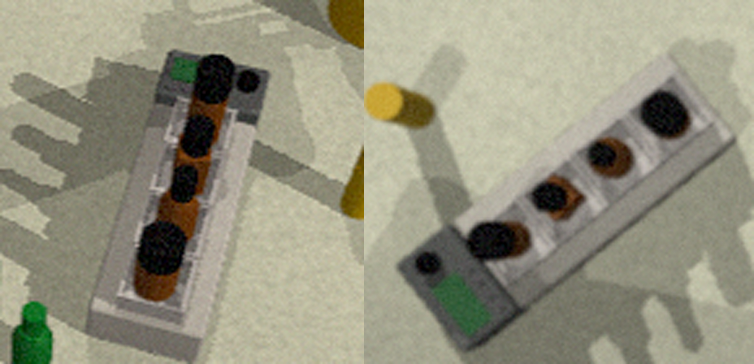

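The crops show the order from the panel outward as tall, square, neck, squat. I'll redo the fits with bad depth pixels removed and the crop bug fixed.

```bash
cat > meas.py <<'E'
from vis import *
def rect(W,m):
    m=cv2.morphologyEx(m.astype(np.uint8),cv2.MORPH_OPEN,np.ones((2,2)))
    k,l,st,c=cv2.connectedComponentsWithStats(m); i=1+st[1:,4].argmax()
    Q=W[l==i]; (cx,cy),(w,h),a=cv2.minAreaRect(Q[:,:2].astype(np.float32)*1000)
    if w>h: w,h,a=h,w,a-90   # long side direction = a+90
    return np.round([cx,cy,w,h,a+90],1)
def masks(n,box,i=0):
    p,d,W=load(n,i); W=W.copy(); W[...,2]=np.where(d>0,cv2.medianBlur(W[...,2].astype(np.float32),3),-1)
    x0,y0,w,h=box; s=np.s_[y0:y0+h,x0:x0+w]
    return W[s],cv2.cvtColor(p,cv2.COLOR_RGB2HSV)[s]
RB={"scene":(125,215,100,160),"top":(320,140,120,120)}
HB={"scene":(290,100,95,140),"top":(105,150,160,130)}
E
python3 - <<'E'
from meas import *
for n in("scene","top"):
    W,H=masks(n,RB[n]); z=W[...,2]; b=(H[...,0]>105)&(H[...,0]<125)&(H[...,1]>140)
    print(n,"rack cx cy w h yaw: all",rect(W,b&(z<.04)),"top>13mm",rect(W,b&(z>.013)&(z<.04)), "z98",np.percentile(z[b&(z<.04)],[5,50,97]).round(4))
    W,H=masks(n,HB[n]); z=W[...,2]
    up=(z>.036)&(z<.16)
    print(" heater",rect(W,up))
    wh=(z>.036)&(z<.053)&(H[...,1]<70)&(H[...,2]>70); print(" white",wh.sum(),np.median(z[wh]),rect(W,wh))
    for lo in(.1,):
        k,l,st,c=cv2.connectedComponentsWithStats(((z>lo)&(z<.16)).astype(np.uint8))
        for i in range(1,k):
            if st[i,4]>12:
                Q=W[l==i];zt=np.percentile(Q[:,2],85);t=Q[abs(Q[:,2]-zt)<.005]
                (cx,cy),r=cv2.minEnclosingCircle(t[:,:2].astype(np.float32)*1000)
                print("  cap",c[i].round()+HB[n][:2],st[i,4],"z",zt.round(4),np.round([cx,cy,r],1),(t.mean(0)*1000).round(1))
    # objects around above bench
E
```

```text
scene rack cx cy w h yaw: all [ 674.3 -239.4  169.1  487.5  162.5] top>13mm [ 675.4 -236.2  161.2  487.5  162.6] z98 [0.0031 0.0049 0.0186]
 heater [645.3  67.7  97.3 828.6 130.5]
 white 1565 0.04388858750462532 [667.7  43.6  94.1 762.9 130.4]
  cap [351. 121.] 279 z 0.1338 [462.8 276.7  16.5] [464.1 277.  133.1]
  cap [345. 141.] 156 z 0.1222 [498.5 234.4  13.3] [499.5 234.5 121.3]
  cap [340. 160.] 129 z 0.1237 [534.  194.7  10. ] [534.5 193.8 122.8]
  cap [332. 183.] 260 z 0.1124 [569.  148.7  18.3] [569.9 148.3 111.6]
top rack cx cy w h yaw: all [ 522.7 -158.3  116.1  395.4  116.9] top>13mm [518.1 -66.1  74.4 223.2  92.3] z98 [0.0037 0.0053 0.0194]
 heater [469.4 220.  178.2 304.4 125.5]
 white 2110 0.0451106783002615 [483.3 184.5 179.3 234.5 130.5]
  cap [225. 183.] 238 z 0.113 [569.2 149.7  17.5] [569.1 149.7 112.2]
  cap [202. 199.] 98 z 0.125 [534.  196.1   9.8] [533.9 196.2 124.1]
  cap [181. 216.] 136 z 0.1231 [499.1 237.   12.3] [499.2 236.5 121.9]
  cap [159. 232.] 256 z 0.135 [463.2 278.9  15.7] [463.5 278.7 134.1]
```

```bash
sed -i 's/p,d,W=load(n,i); W=W.copy(); W\[...,2\]=.*/p,d,_=load(n,i); W=cloud(n,cv2.medianBlur(d,5) if 0 else cv2.medianBlur(d,3))/' meas.py
cat > fit.py <<'E'
from meas import *
from scipy.optimize import minimize
# robust rectangle: maximise inliers via soft signed distance on boundary of point set
def robust(Q,w,h,g):
    # pose (cx,cy,yaw) minimising points outside the w x h rect (Huber-ish), points in mm
    def f(v):
        a=np.deg2rad(v[2]);R=np.array([[np.cos(a),np.sin(a)],[-np.sin(a),np.cos(a)]])
        q=(Q-v[:2])@R.T; o=np.maximum(np.maximum(abs(q[:,0])-h/2,0),np.maximum(abs(q[:,1])-w/2,0))
        return np.minimum(o,8).mean()
    r=min((minimize(f,np.add(g,[dx,dy,da]),method="Nelder-Mead",options=dict(xatol=.02,fatol=1e-5,maxiter=2000)) for dx in(-4,4) for dy in(-4,4) for da in(-2,2)),key=lambda r:r.fun)
    return r.x.round(1),round(r.fun,3)
E
python3 - <<'E'
from fit import *
for n in("scene","top"):
    W,H=masks(n,RB[n]); z=W[...,2]; b=(H[...,0]>105)&(H[...,0]<125)&(H[...,1]>140)
    t=b&(z>.015)&(z<.03); Q=W[t][:,:2]*1000; print(n,"rack top",t.sum(),robust(Q,60,228,[508,-67,-50 if 0 else -49]))
    l=b&(z<.03); Q=W[l][:,:2]*1000; u,s,v=np.linalg.svd(Q-np.median(Q,0),full_matrices=False)
    a=v[0]*np.sign(v[0][0]); e=(Q-np.median(Q,0))@a; f=(Q-np.median(Q,0))@[-a[1],a[0]]
    print("  pca yaw",np.rad2deg(np.arctan2(a[1],a[0])).round(1),"centre",np.median(Q,0).round(1),"ext",np.percentile(e,[.3,99.7]).round(1),np.percentile(f,[.3,99.7]).round(1),rect(W,l))
    W,H=masks(n,HB[n]); z=W[...,2]
    wh=(z>.04)&(z<.068); print(" heater rect",rect(W,wh),robust(W[wh][:,:2]*1000,96,294,[498,236,130 if 1 else 0]))
C=np.array([[463.0,277.8],[498.8,235.7],[534,195.4],[569.1,149.2]]);d=C[0]-C[3];print(np.rad2deg(np.arctan2(d[1],d[0])),np.linalg.norm(d),C.mean(0))
E
```

```text
scene rack top 812 (array([ 546.2, -197. ,  -47.5]), np.float64(0.001))
  pca yaw -47.3 centre [ 561.6 -215. ] ext [-136.8  134.3] [-28.4  31. ] [ 561.3 -210.4   59.9  282.   132.5]
 heater rect [485.5 255.   97.2 340.  130.7] (array([497.4, 235.4, 130.7]), np.float64(0.001))
top rack top 514 (array([ 547.3, -195.9,  -47.5]), np.float64(0.003))
  pca yaw -47.5 centre [ 553.6 -204.3] ext [-124.1  143.7] [-27.8  29.6] [ 558.8 -215.1   60.9  272.7  132.5]
 heater rect [491.9 239.6  93.3 307.1 130.7] (array([497.5, 236.6, 130.7]), np.float64(0.105))
129.52395674928067 166.71883516867555 [516.225 214.525]
```

Both views agree. The jar tops stand at 134.5, 122.5, 124.4 and 112.7 mm, and the rack centre is at (547, -197) with its tab towards -47.5°. The row directions nearly coincide, so one fixed tool yaw of 131.6° serves both ends, with the fingers closing across the row. I'll start with the squat jar.

```bash
cat > job.py <<'E'
from vis import *
yaw=np.deg2rad(131.6); Q=[np.cos(yaw/2),np.sin(yaw/2),0,0]
a=np.deg2rad(-47.5); RC=np.array([.547,-.1966]); U=np.array([np.cos(a),np.sin(a)])
# cap centre, top height, TCP depth below top, bay y
J={"tall":([.4630,.2778],.1348,.042,-.084),"square":([.4988,.2357],.1227,.024,-.028),
   "neck":([.5340,.1954],.1247,.0245,.028),"squat":([.5691,.1492],.1128,.038,.084)}
def go(n):
    c,zt,dp,by=J[n]; b=RC+by*U; zg=zt-dp; zh=zg+.115
    bot.move_pose([*c,zh],Q) if n=="squat" else bot.movel([*c,zh],vel=.3)
    bot.movel([*c,zt+.02],vel=.15); bot.movel([*c,zg],vel=.06)
    bot.command_gripper(0.); print(n,"width mm",bot.get_width()*88,"grip",bot.get_grasp_force(),"F",np.round(bot.get_wrist_force(),1))
    bot.movel([*c,zg+.03],vel=.05); bot.movel([*c,zh],vel=.12)
    print(" held",bot.get_width()*88,bot.get_grasp_force())
    bot.movel([*b,zh],vel=.2); zp=zg-.046
    bot.movel([*b,zp+.02],vel=.1); bot.movel([*b,zp+.004],vel=.03); bot.sleep(.2)
    f0=bot.get_wrist_force()[2]; z=zp+.004
    while z>zp-.003:
        z-=.0007; bot.movel([*b,z],vel=.02); f=bot.get_wrist_force()[2]
        if f-f0>2: break
    print(" placed dz mm",(z-zp)*1000,"dF",f-f0, "ee",bot.get_ee_pos().round(4) if hasattr(bot.get_ee_pos(),'round') else bot.get_ee_pos())
    bot.command_gripper(.75); bot.sleep(.2); bot.movel([*b,z+.03],vel=.06); bot.movel([*b,zh],vel=.25); print(" t",bot.get_t())
def snap(n,i):
    p,d=bot.snapshot(n); np.savez(f"pics/{n}{i}.npz",p=p,d=d); return p
E
python3 - <<'E'
from job import *
bot.command_gripper(1.)
go("squat")
bot.movel([.516,0,.25],vel=.3)
p=snap("top",1);s=snap("scene",1)
cv2.imwrite("pics/1.png",np.clip(1.6*np.hstack([p[130:280,100:460],cv2.resize(s[80:380,120:400],(140,150))]).astype(float),0,255).astype(np.uint8)[:,:,::-1])
E
```

```text
squat width mm 34.48265569400596 grip 29.985192795284092 F [ 0.7 -0.3 -0.7]
 held 33.862397289935785 29.98228821437806
 placed dz mm -0.19999999999999185 dF 2.4165467334029636 ee [ 0.6039 -0.2586  0.0288]
 t 14.725
```

View pics/1.png

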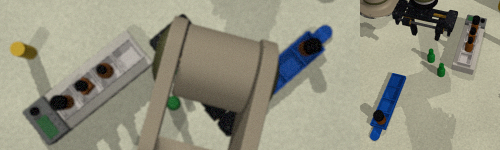

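The squat jar stands in the bay by the tab at top-view crop pixel (312,45), and the other three are untouched. I'll measure its position, then do the rest if it is close enough.

```bash
cat >> job.py <<'E'
def check(i):
    from meas import masks
    for n,box in(("top",(320,140,125,120)),("scene",(125,200,110,165))):
        W,H=masks(n,box,i); z=W[...,2]
        k,l,st,c=cv2.connectedComponentsWithStats(((z>.055)&(z<.1)).astype(np.uint8))
        for j in range(1,k):
            if st[j,4]>12:
                P=W[l==j];zt=np.percentile(P[:,2],85);t=P[abs(P[:,2]-zt)<.005]
                (x,y),r=cv2.minEnclosingCircle(t[:,:2].astype(np.float32)); e=np.array([x,y])-RC
                print(n,"ztop",round(zt*1000,1),"r",round(r*1000,1),"rack y",round(e@U*1000,1),"x",round(e@[-U[1],U[0]]*1000,1))
E
python3 - <<'E'
from job import *
check(1)
for n in("neck","square","tall"): go(n)
bot.move_pose([.35,.3,.3],Q)
p=snap("top",2);s=snap("scene",2); check(2)
f=lambda c:np.clip(1.6*cv2.resize(c,(390,390)).astype(float),0,255).astype(np.uint8)
cv2.imwrite("pics/2.png",np.hstack([f(p[130:260,320:450]),f(s[210:370,100:260])])[:,:,::-1])
print(bot.get_t())
E
```

```text
top ztop 67.4 r 18.4 rack y 83.3 x -0.1
scene ztop 66.5 r 18.3 rack y 84.1 x -0.8
neck width mm 18.928772238714533 grip 29.96801683679223 F [ 0.5  1.  -0.6]
 held 19.04501947023516 29.968042401596904
 placed dz mm -0.899999999999991 dF 6.29479341376641 ee [ 0.5663 -0.2174  0.0541]
 t 29.3667
square width mm 23.899426625125674 grip 29.9061799608171 F [ 0.5  1.  -0.5]
 held 23.93731781615087 29.90682248957455
 placed dz mm -0.19999999999999185 dF 2.261615079683826 ee [ 0.5282 -0.176   0.0527]
 t 43.3083
tall width mm 30.459369328980774 grip 31.904411539435387 F [-0.9  0.1 -0.6]
 held 30.790583582275485 31.89005009829998
 placed dz mm -0.19999999999999185 dF 2.3137630332859453 ee [ 0.4904 -0.1347  0.0468]
 t 57.2667
top ztop 67.0 r 18.5 rack y 83.8 x -0.4
top ztop 79.4 r 9.9 rack y 27.4 x 0.6
top ztop 77.3 r 12.4 rack y -28.5 x 1.0
top ztop 89.3 r 16.0 rack y -84.9 x 0.3
scene ztop 88.2 r 16.4 rack y -83.9 x -0.6
scene ztop 76.3 r 13.3 rack y -29.3 x 0.6
scene ztop 78.2 r 10.4 rack y 27.5 x -0.6
scene ztop 66.4 r 18.3 rack y 84.0 x -0.8
59.0667
```

View pics/2.png

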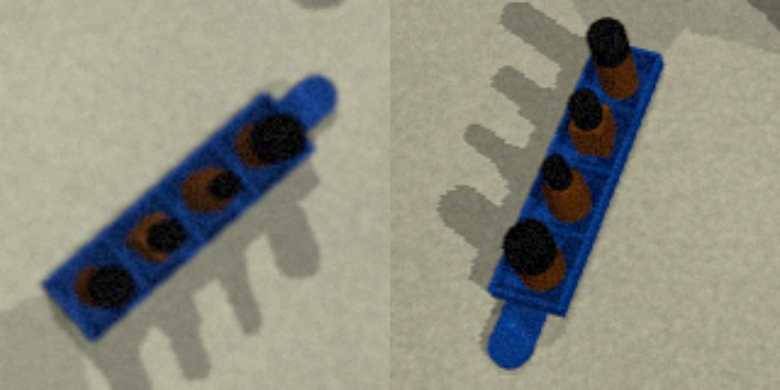

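All four jars stand upright in their bays: squat by the tab at left-crop pixel (278,138), then neck, square, and tall at the far end (105,287). Each measures within about 1.5 mm of its bay centre.

```bash
python3 -c "
from station import bot
print(bot.hand_in())"
```

```text
the job is handed in; nothing more can be done
None
```

All four jars are in the rack in reversed order, upright and released, each measured within about 1.5 mm of its bay centre; I handed the job in at about 59 s, and no verdict came back.

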